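Put the memory stick away in the wooden box and hook it shut

TASK

Put the memory stick that lies on the notebook into the small wooden box, shut the lid fully, and then swing the brass hook on the lid round until it rests fully home against the upright pin of the catch on the box front. Leave the other things on the desk where they are.

Things in the scene. Friction and masses are not known exactly. Their poses are not given: they have to be found in the camera images.
- memory_stick: black memory stick with a silver plug, 18 x 53 x 8 mm, loose, lying flat on the notebook, 12 g. Origin at the centre of its underside; its y axis runs along its length, with the grippable body from y = -14 to y = +26 mm (the plug is the -y end), z up.
- notebook: closed notebook with a plain tan cover, 210 (x) x 152 (y) x 10 mm (13 at its spiral binding), fixed on the desk. Origin at the centre of its underside.
- box: wooden box fixed on the desk, 112 (x) x 156 (y) x 68 mm with the lid shut. Origin at the centre of its underside, z up, front towards its own -x. Clear inside from x = -45 to +46, y = -68 to +68 mm, floor at z = 9, rim at z = 55 mm. The lid (11 mm thick, z = 56 to 67 mm when shut) is hinged along y at x = +54, z = 56 mm.
- box_lid (a joint): angle of the lid in rad: 0 shut on the box, growing as it opens up and back, up to 1.75. The hinge is stiff: the lid stays where it is left and has to be pushed all the way down.
- lid_edge (a point): middle of the lid's free (front) edge, at half its thickness, 108 mm from the hinge line; z along the lid's outward (top) normal, y as the box's y.
- hook (a joint): angle of the hook in rad: 0 when it points to the box front and rests against the pin; grows to 2.2 as it opens, turning counter-clockwise seen from above the shut lid, towards the lid's middle (box -y), then back. It stays where it is left. With the lid shut its pivot is at box x = -5, y = +45 mm; brass bar 6 mm thick, 70 mm long, 2 to 8 mm above the lid's outer face.
- hook_knob (a point): centre of the round upright grip knob on the hook, 38 mm from the pivot; the knob is 13 mm across, its wide part from 12 to 28 mm above the lid's outer face, this point 20 mm above it. z along the knob's axis.
- pin (a point): top of the upright brass pin of the catch, fixed on a bracket on the box front (box frame x = -66, y = +45 mm), 6 mm thick with an 11 mm head, top at 81 mm above the desk; the hook's bent end reaches round it.
- eraser: eraser in its card sleeve, 23 x 52 x 13 mm, a loose bystander; origin at the centre of its underside.
- mug: white mug with handle, 82 x 112 x 94 mm, a loose bystander; origin at the centre of its underside.
- glue_stick: white upright glue stick, 28 mm across, 91 mm high, a loose bystander; origin at the centre of its underside.
- stapler: black stapler, 34 x 145 x 47 mm, long along its y, a loose bystander; origin at the centre of its underside.

How it is judged:
By the outcome, as a careful person would: the job done as asked, in the order asked, and still so for the second after the job is handed in, with the robot touching nothing.
It also fails if it takes over 72 s, if anything falls off the work surface, if the arm or the gripper's body presses on something with over 40 N, if the wrist force passes 120 N, or if a joint passes its speed limit or range.

ROBOT

A 6-joint arm with a two-finger parallel gripper is mounted at the origin on a cart in front of the work surface, level with it; the furniture and walls round the work are solid. World frame = base frame: x ahead of the robot, y to its left, z up, the work surface at z = 0. Lengths are in m, angles in rad, forces in N, time in s.
With the tool pointing down it reaches from about 0.375 to 0.975 m from the base axis. Payload 3.8 kg.
Tool frame: the origin (TCP) lies at the centre of the arm's flange, where the gripper is bolted on; the fingertips stand 173 mm ahead of it and the grasp point (between the pads) lies 155 mm ahead of it (bot.tip_reach is the distance from the TCP to the fingertips, in m); z points along the fingers, y is the line along which they close (so a half turn about z gives the same grasp; the last joint's range is limited). The gripper opens to 85 mm and grips with 20 to 120 N. Pads are 22 mm wide; open, the fingers measure 114 mm over their backs; the gripper's body (76 mm by 85 mm) begins 54 mm behind the grasp point. The pads swing forward as they close: fully open they stand 13 mm farther back than shut.
Start: joints at [1.221, 0.264, 1.604, -0, 1.274, -0.037], TCP at [0.208, 0.642, 0.405] pointing down, gripper open.
Joint ranges: [-2.63, 2.63], [-0.94, 2.18], [0.31, 2.57], [-1.31, 4.45], [0, 2.66], [-2.55, 2.55]. Speed limits (rad/s): [2.57, 2.57, 3.14, 3.14, 3.14, 3.14].

INTERFACE

Orientations are given as a rotation vector (axis times angle).
In Python, from workcell import bot gives the robot as it stands.
- The arm moves only by the tool drive_tool, never from a script. Its arguments are lists of equal length, an entry for each row: "claw": the finger opening in mm, from 0 to 85.4; "slide": the shift along the world's x, y, z each as a share of 0.5 m, from -1 to 1, a list of three; "yaw": the turn about the world's z as a share of 180 degrees, from -1 to 1. A call has 1 to 8 rows; each row is the pose to reach, as a shift and turn from the pose commanded when the call began, turning the shorter way round; what a row does not reach only later rows make up. A row lasts 1/12 s, in which the tool goes at most 41.7 mm and 7.16 degrees, less where a joint would pass 70% of its speed; a pose out of reach is approached as far as the arm can. A call with a number of a shift or a turn outside -1 to 1 is refused whole. A call with a gripper value outside its range is refused whole. The fingers move at their own pace and stop on an object; "newtons" is the grip in N (left out, the last holds). Time passes only in rows, so rows that repeat a pose let the fingers close. It gives the time, the measured TCP pose, the force, the opening and the grip force at its end, in the units of the state.
- bot.read_state(): the state, without advancing time (a new reading comes with each control period).
- bot.read_camera(name): name is "scene" or "top" or "wrist"; returns a dict with "color" (480x640x3 uint8, red, green, blue), "depth" (480x640 float32, m along the optical axis (not along the pixel's ray), 0 where there is no reading), "mtx" (3x3 intrinsics, pixels), "eye" and "rotation" of the camera in the world. Camera axes: x right, y up, looking along -z (the intrinsics and any distortion apply to the point x, -y, -z); pixel columns grow to the right and rows downward; lengths in m; the calibration is good to about 2 mm. A picture is of the moment at which its call begins.
- bot.finish_job(): hands the job in; it is judged then, once.
The state is a dict: "time": time; "q": joint angles; "joint_vel": joint speeds; "joint_torque": joint torques, N m; "tool_pos": TCP position; "tcp_rot": TCP orientation; "wrist_force": force on the tool from outside, world axes, zero at the start; "torque": the same for the moment, N m; "width": opening from 0.0 (shut) to 1.0 (fully open); "grip_force": force on a finger pad.
Only numpy, scipy, OpenCV 4.12 (cv2) and the standard library are available. Lean on these libraries where they do the work, as an engineer would, in place of code of your own. Each camera call takes 0.05 s, during which the arm holds its last target. There are 200 camera calls.

## Working session

There is one attempt and no reset: what is moved stays moved. The work goes in short steps, Python scripts to look and compute and a tool call to move; the robot and the scene stay as the last step left them, time stands still between calls to the robot, and variables do not carry over. Pictures are saved under pics/ and viewed, at most 10 in all, crops included, and the job is handed in when it is done.

Besides the shell and the picture viewer there is one more tool, called as name([rows], argument=value, ...), one row to a line, values as JSON. drive_tool: Moves the arm, as the interface text tells. Shift numbers are shares of 0.5 m and turn numbers shares of 180 degrees, none past 1 either way. Its arguments: {"type":"object","properties":{"claw":{"type":"array","items":{"type":"number"}},"slide":{"type":"array","items":{"type":"array","items":{"type":"number"}}},"yaw":{"type":"array","items":{"type":"number"}},"newtons":{"type":"number"}},"required":["claw","slide","yaw"]}

```bash
mkdir -p pics; ls; cat > h.py <<'E'
import numpy as np, cv2, pickle
from workcell import bot
def snap(n):
    c=bot.read_camera(n); pickle.dump(c,open(f'pics/{n}.pkl','wb')); return c
def load(n): return pickle.load(open(f'pics/{n}.pkl','rb'))
def P(c,u,v,d=None):
    if d is None:
        w=c['depth'][int(v)-1:int(v)+2,int(u)-1:int(u)+2]; d=np.median(w[w>0]) if (w>0).any() else 0
    K=c['mtx']; p=np.array([(u-K[0,2])/K[0,0],-(v-K[1,2])/K[1,1],-1])*d
    return np.array(c['eye'])+np.array(c['rotation'])@p
def cloud(c):
    d=c['depth'];K=c['mtx'];v,u=np.mgrid[:480,:640]
    p=np.stack([(u-K[0,2])/K[0,0]*d,-(v-K[1,2])/K[1,1]*d,-d],-1)
    return p@np.array(c['rotation']).T+np.array(c['eye'])
def pix(c,p):
    q=np.array(c['rotation']).T@(np.array(p)-c['eye']);K=c['mtx']
    return K[0,0]*q[0]/-q[2]+K[0,2], K[1,1]*-q[1]/-q[2]+K[1,2]
def save(img,f): cv2.imwrite('pics/'+f,img[:,:,::-1])
E
python3 - <<'E'
from h import *
for n in ['scene','top','wrist']:
    c=snap(n); save(c['color'],n+'0.png'); print(n,c['eye'],c['rotation'],c['mtx'])
print(bot.read_state())
E
```

```text
pics
scene [ 0.09931737 -0.81203927  0.88595396] [ 0.8573303  -0.21888698 -0.49644834] [[563.07221921   0.         318.03040704]
 [  0.         563.07221921 241.64278931]
 [  0.           0.           1.        ]]
top [0.54974603 0.00159703 1.10984498] [ 0.05328347 -0.04059614 -1.56057608] [[480.52016878   0.         315.49048585]
 [  0.         480.52016878 243.95109434]
 [  0.           0.           1.        ]]
wrist [0.13837433 0.66389128 0.37333067] [-0.24967169 -0.17951121  1.24926978] [[389.48422735   0.         325.46550269]
 [  0.         389.48422735 245.54745066]
 [  0.           0.           1.        ]]
{'time': 0.15, 'q': array([ 1.22110356e+00,  2.64619188e-01,  1.60507768e+00, -4.50447117e-05,
        1.27370873e+00, -3.68732083e-02]), 'joint_vel': array([-0.00053178, -0.0030385 , -0.00326527,  0.00119763,  0.0016953 ,
       -0.00230918]), 'joint_torque': array([-1.05985298e-04, -5.15902662e+01, -3.67960346e+01, -1.98598705e-04,
        8.01684160e-03, -1.17905762e-05]), 'tool_pos': array([0.20762729, 0.64199613, 0.40361202]), 'tcp_rot': array([-4.89306382e-01, -3.10294270e+00,  2.80745652e-03]), 'wrist_force': array([0.09809223, 0.53832633, 0.57978898]), 'torque': array([-0.00130308, -0.02265398,  0.02156336]), 'grip_force': 0.0, 'width': 0.9970507562943558}
```

```bash
sed -i "s/c=bot.read_camera(n); /c=bot.read_camera(n); c['rotation']=cv2.Rodrigues(np.array(c['rotation'],float))[0]; /" h.py
python3 - <<'E'
from h import *
for n in ['scene','top','wrist']:
    c=load(n); c['rotation']=cv2.Rodrigues(np.array(c['rotation'],float))[0]; pickle.dump(c,open(f'pics/{n}.pkl','wb'))
E
```

```text
(no output)
```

View pics/top0.png

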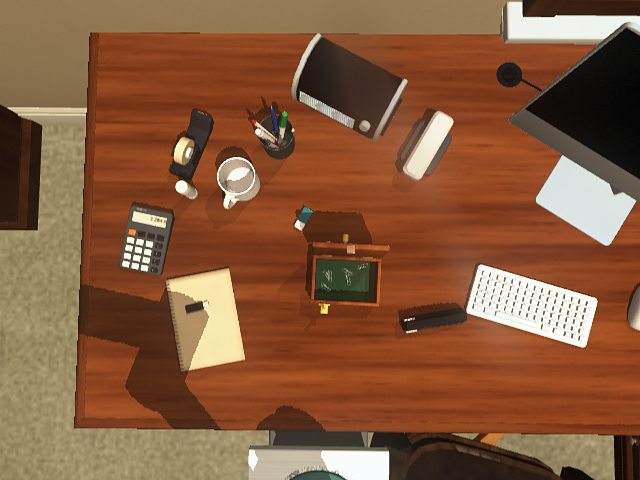

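View pics/scene0.png

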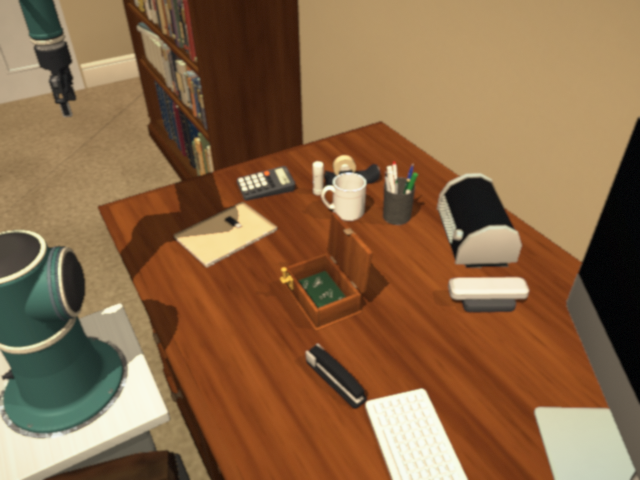

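The top view shows the notebook (205,320), the stick (197,307), the box (345,278) with its lid standing open, and the pin (324,309). Next: enlarged crops and depth measurements.

```bash
python3 - <<'E'
from h import *
t=load('top'); s=load('scene')
a=cv2.resize(t['color'][285:335,165:245],None,fx=5,fy=5,interpolation=2)
b=cv2.resize(t['color'][225:325,300:400],None,fx=4,fy=4,interpolation=2)
d=cv2.resize(s['color'][210:330,270:390],None,fx=4,fy=4,interpolation=2)
im=np.zeros((730,800,3),np.uint8)
im=np.zeros((600,800,3),np.uint8)
im[:250*1,:400]=a; im[:400,400:]=b
e=cv2.resize(s['color'][200:260,170:290],None,fx=3,fy=3,interpolation=2); im[260:440,:360]=e
save(im,'c1.png'); save(d,'c2.png')
C=cloud(t)
for n,c in (('t',t),('s',s)):
    C=cloud(c)
    for lo,hi in((0.004,0.03),(0.05,0.06),(0.1,0.3)):
        pass
for p in [(195,306),(203,305),(190,308),(210,330),(324,309),(346,238),(350,250),(316,245),(385,248),(312,300),(379,302),(345,280),(302,217),(433,320),(250,300)]:
    print(p,P(t,*p).round(4))
E
```

```text
(195, 306) [0.4718 0.2822 0.0175]
(203, 305) [0.4742 0.2645 0.0159]
(190, 308) [0.4672 0.2935 0.017 ]
(210, 330) [0.4174 0.2487 0.0097]
(324, 309) [ 0.4729 -0.0093  0.0811]
(346, 238) [ 0.6229 -0.0537  0.1063]
(350, 250) [ 0.595  -0.0584  0.1657]
(316, 245) [0.6044 0.0085 0.1625]
(385, 248) [ 0.5998 -0.1276  0.1628]
(312, 300) [0.4902 0.0169 0.0541]
(379, 302) [ 0.4872 -0.1298  0.0512]
(345, 280) [ 0.5338 -0.0573  0.0099]
(302, 217) [0.6771 0.0424 0.0132]
(433, 320) [ 0.4488 -0.2489  0.0459]
(250, 300) [ 0.4856  0.1604 -0.0008]
```

View pics/c1.png

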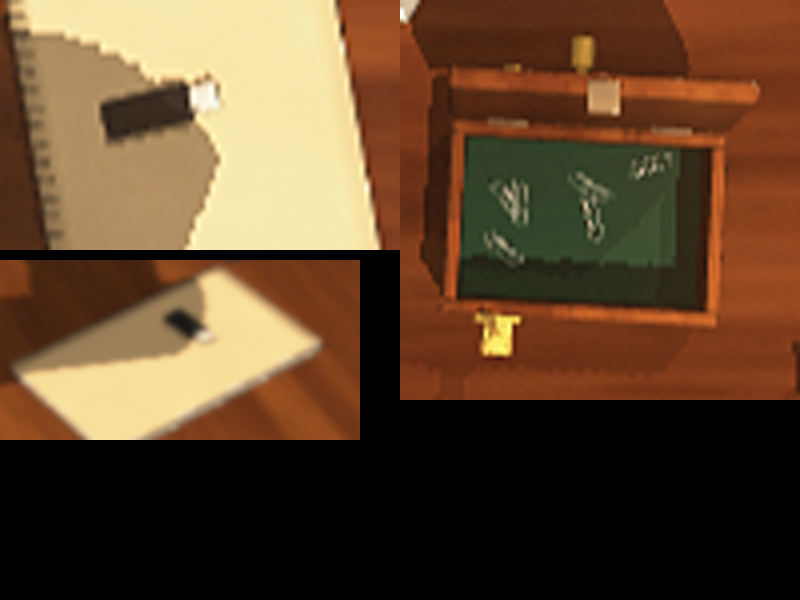

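View pics/c2.png

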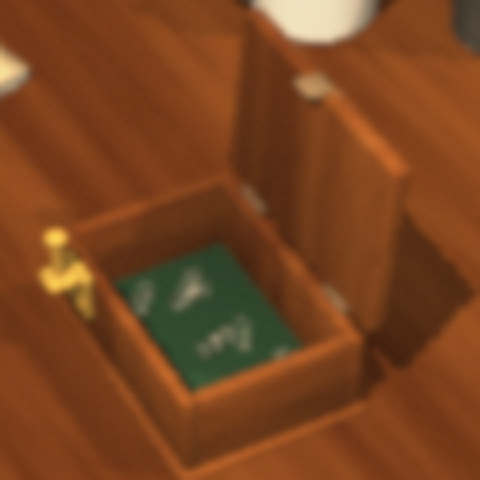

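```bash
python3 - <<'E'
from h import *
t=load('top'); s=load('scene')
def rect(q):
    r=cv2.minAreaRect((q[:,:2]*1000).astype(np.float32)); return r, q.mean(0).round(4)
for n,c in(('top',t),('scene',s)):
    C=cloud(c).reshape(-1,3); col=c['color'].reshape(-1,3).astype(int)
    X,Y,Z=C.T
    nb=(abs(X-.47)<.03)&(abs(Y-.28)<.04)
    st=nb&(col.sum(1)<200)&(Z>.012)
    print(n,'stick body',st.sum(),rect(C[st]), np.median(Z[st]))
    note=nb&(col.sum(1)>350)&(Z<.02); print('note z',np.median(Z[note]))
    pl=nb&(Z>.0135); print('stick all',rect(C[pl]))
    rim=(Z>.05)&(Z<.058)&(X>.48)&(X<.6)&(Y>-.15)&(Y<.04); print('rim',rim.sum(),rect(C[rim]))
    lid=(Z>.08)&(X>.55)&(X<.64)&(Y>-.15)&(Y<.04)
    L=C[lid]
    print('lid top',rect(L[L[:,2]>.155]),L[:,2].max())
    pin=(Z>.07)&(abs(X-.473)<.02)&(abs(Y+.01)<.03); print('pin',rect(C[pin]))
    kn=(Z>.07)&(Z<.15)&(X>.61)&(X<.65)&(Y>-.15)&(Y<.04); print('knob',kn.sum(),rect(C[kn]) if kn.sum()>3 else 0)
    if n=='scene':
        f=lid&(Z<.15); A=np.c_[Z[f],Y[f],np.ones(f.sum())]; print('lid plane x=az+by+c',np.linalg.lstsq(A,X[f],rcond=None)[0])
st=bot.read_state(); print(bot.tip_reach, cv2.Rodrigues(st['tcp_rot'])[0].round(3))
E
```

```text
top stick body 122 (((469.862060546875, 285.3387145996094), (15.383012771606445, 39.28079605102539), 14.560667991638184), array([0.4699, 0.2849, 0.0174])) 0.0173261487809786
note z 0.010314962479932133
stick all (((469.0841064453125, 278.4403381347656), (57.531341552734375, 78.3318099975586), 2.5508229732513428), array([0.4712, 0.281 , 0.0166]))
rim 700 (((533.96533203125, -56.59131622314453), (150.07467651367188, 109.7672348022461), 87.69627380371094), array([ 0.5326, -0.0571,  0.0544]))
lid top (((600.38134765625, -59.39599609375), (152.47906494140625, 19.390859603881836), 87.41291046142578), array([ 0.6032, -0.0594,  0.1624])) 0.16887206228003815
pin (((470.7205810546875, -9.300040245056152), (8.71776008605957, 8.567547798156738), 0.34207943081855774), array([ 0.4708, -0.0091,  0.0807]))
knob 55 (((622.8616943359375, -34.99613952636719), (16.763975143432617, 46.67256546020508), 0.5591620206832886), array([ 0.6228, -0.0492,  0.107 ]))
scene stick body 45 (((466.54364013671875, 282.079345703125), (14.777515411376953, 33.46417236328125), 14.70622444152832), array([0.4656, 0.2824, 0.0155])) 0.015128240129879011
note z 0.008109627773443373
stick all (((469.18096923828125, 275.3093566894531), (19.33649253845215, 50.656612396240234), 10.94479751586914), array([0.4689, 0.2778, 0.0159]))
rim 627 (((533.809814453125, -59.65238952636719), (154.3069305419922, 111.66376495361328), 87.4507827758789), array([ 0.5379, -0.0636,  0.053 ]))
lid top (((598.9005126953125, -62.445274353027344), (153.42848205566406, 21.065120697021484), 88.12174987792969), array([ 0.6005, -0.0685,  0.16  ])) 0.1676026318895879
pin (((469.29266357421875, -10.996143341064453), (10.409255027770996, 8.731940269470215), 64.5112533569336), array([ 0.469 , -0.0118,  0.077 ]))
knob 0 0
lid plane x=az+by+c [0.1035314  0.03131033 0.58351638]
0.1734 [[-0.951  0.308 -0.001]
 [ 0.308  0.951 -0.002]
 [ 0.    -0.002 -1.   ]]
```

drive_tool([
  [0.05,-0.07,0],
  [0.1,-0.14,0],
  [0.15,-0.2,0],
  [0.2,-0.27,0],
  [0.25,-0.34,-0.04],
  [0.3,-0.41,-0.07],
  [0.34,-0.47,-0.1],
  [0.36,-0.5,-0.12],
], claw=[36,36,36,36,36,36,36,36], yaw=[-0.04,-0.08,-0.12,-0.16,-0.19,-0.21,-0.22,-0.22], newtons=30)

```text
time: 0.82
tool_pos: [0.3888, 0.3893, 0.3435]
tcp_rot: [1.515, 2.752, -0.002]
wrist_force: [-0.0, -0.3, -0.5]
width: 0.425
grip_force: 0.0
```

drive_tool([
  [0.05,-0.07,-0.05],
  [0.1,-0.14,-0.1],
  [0.15,-0.2,-0.1],
  [0.16,-0.21,-0.1],
  [0.16,-0.214,-0.1],
  [0.16,-0.214,-0.1],
  [0.16,-0.214,-0.1],
], claw=[36,36,36,36,36,36,36], yaw=[-0.03,-0.06,-0.09,-0.1,-0.1,-0.1,-0.1])

```text
time: 1.4
tool_pos: [0.4675, 0.2855, 0.2947]
tcp_rot: [-1.923, -2.483, -0.0]
wrist_force: [-0.3, 0.6, -0.3]
width: 0.422
grip_force: 0.0
```

```bash
python3 - <<'E'
from h import *
c=snap('wrist'); save(c['color'],'w1.png')
st=bot.read_state(); print(st['time'],st['tool_pos'],st['width'],cv2.Rodrigues(st['tcp_rot'])[0].round(3), st['q'].round(2))
C=cloud(c).reshape(-1,3); col=c['color'].reshape(-1,3).astype(int);X,Y,Z=C.T
nb=(abs(X-.47)<.035)&(abs(Y-.28)<.045)
for m in (nb&(Z>.0125)&(Z<.022),nb&(Z>.0125)&(Z<.022)&(col.sum(1)<200)):
    print(m.sum(),cv2.minAreaRect((C[m,:2]*1000).astype(np.float32)),np.median(Z[m]))
E
```

```text
1.45 [0.46726571 0.28598474 0.29493705] 0.42156436623302207 [[-0.251  0.968  0.   ]
 [ 0.968  0.251  0.001]
 [ 0.001  0.    -1.   ]] [0.5  0.12 1.99 0.   1.03 0.25]
1985 ((469.640625, 280.9118957519531), (87.799560546875, 69.11195373535156), 89.9626693725586) 0.017927811295933405
1571 ((468.6618957519531, 285.8813781738281), (17.592416763305664, 39.8441047668457), 14.217845916748047) 0.01815880087986399
```

View pics/w1.png

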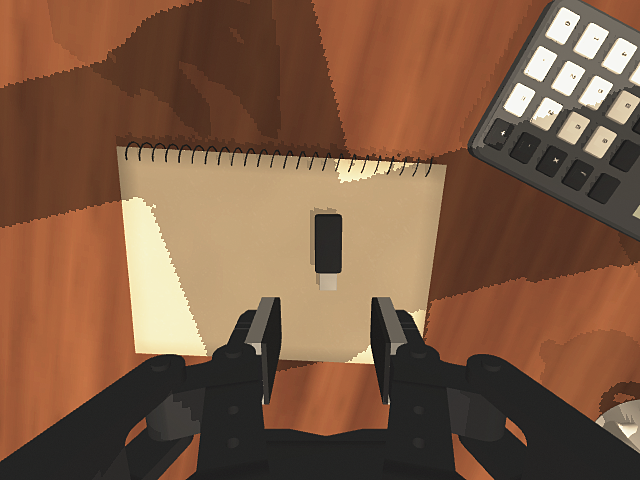

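The wrist picture shows the stick body centred at (328,243) with the plug below it, lined up with the jaws. Wrist depth gives (0.4687, 0.286) with its top at z = 0.018, which agrees with the top view. Descending.

drive_tool([
  [0.003,0,-0.06],
  [0.003,0,-0.12],
  [0.003,0,-0.17],
  [0.003,0,-0.2],
  [0.003,0,-0.215],
  [0.003,0,-0.22],
  [0.003,0,-0.22],
], claw=[36,36,36,36,36,36,36], yaw=[0,0,0,0,0,0,0])

```text
time: 2.03
tool_pos: [0.4688, 0.2861, 0.1848]
tcp_rot: [-1.922, -2.485, 0.0]
wrist_force: [-0.1, -0.3, -0.1]
width: 0.422
grip_force: 0.0
```

drive_tool([
  [0,0,0],
  [0,0,0],
  [0,0,0],
  [0,0,0],
  [0,0,0],
  [0,0,0],
], claw=[10,10,10,10,10,10], yaw=[0,0,0,0,0,0], newtons=30)

```text
time: 2.53
tool_pos: [0.4701, 0.2858, 0.1863]
tcp_rot: [1.924, 2.483, 0.005]
wrist_force: [-1.7, 0.4, 6.2]
width: 0.197
grip_force: 30.5
```

drive_tool([
  [0,0,0.03],
  [0,0,0.1],
  [0,0,0.18],
  [0,0,0.26],
  [0.02,-0.06,0.28],
  [0.03,-0.13,0.28],
  [0.05,-0.21,0.28],
  [0.06,-0.26,0.28],
], claw=[10,10,10,10,10,10,10,10], yaw=[0,0,0,0,-0.02,-0.04,-0.06,-0.07])

```text
time: 3.2
tool_pos: [0.4995, 0.1528, 0.3256]
tcp_rot: [2.187, 2.253, 0.001]
wrist_force: [-0.5, 0.5, -0.7]
width: 0.195
grip_force: 29.9
```

drive_tool([
  [0.02,-0.08,0],
  [0.03,-0.16,0],
  [0.04,-0.24,0],
  [0.05,-0.31,0],
  [0.06,-0.37,0],
  [0.06,-0.41,0],
  [0.06,-0.43,0],
  [0.06,-0.43,0],
], claw=[10,10,10,10,10,10,10,10], yaw=[-0.02,-0.024,-0.024,-0.024,-0.024,-0.024,-0.024,-0.024])

```text
time: 3.87
tool_pos: [0.529, -0.0616, 0.3246]
tcp_rot: [2.271, 2.17, -0.001]
wrist_force: [0.8, -0.6, 0.3]
width: 0.199
grip_force: 29.9
```

```bash
python3 - <<'E'
from h import *
st=bot.read_state(); print(st['time'],st['tool_pos'],st['width'],st['grip_force'],cv2.Rodrigues(st['tcp_rot'])[0].round(3))
c=snap('wrist'); save(c['color'],'w2.png')
E
```

```text
3.8667 [ 0.5289874  -0.06157484  0.3246358 ] 0.1993456482547224 29.864395558834076 [[ 0.046  0.999 -0.   ]
 [ 0.999 -0.046 -0.   ]
 [-0.    -0.    -1.   ]]
```

View pics/w2.png

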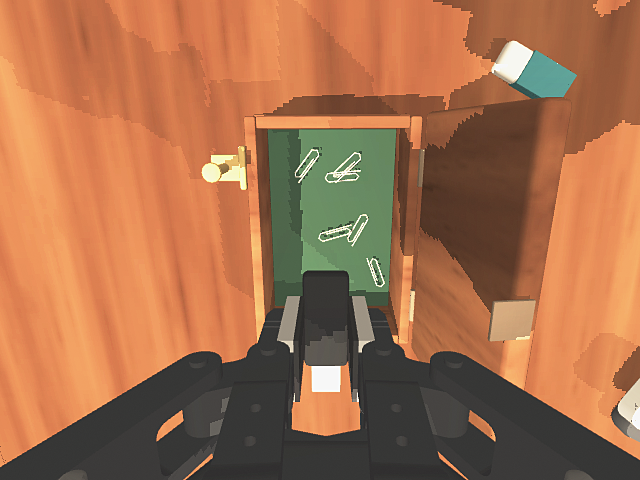

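The stick is held squarely (body at (327,315)) above the box. I'll turn 90° so that the wide side of the gripper stays clear of the lid, then lower.

drive_tool([
  [0,0.01,0],
  [0,0.01,0],
  [0,0.01,0],
  [0,0.01,0],
  [0,0.01,0],
  [0,0.01,0],
  [0,0.01,0],
  [0,0.01,0],
], claw=[10,10,10,10,10,10,10,10], yaw=[0.035,0.07,0.105,0.14,0.18,0.22,0.26,0.3])

```text
time: 4.58
tool_pos: [0.529, -0.0528, 0.3246]
tcp_rot: [-1.026, -2.969, -0.001]
wrist_force: [-0.6, -0.1, 0.2]
width: 0.196
grip_force: 29.9
```

drive_tool([
  [0,0,0],
  [0,0,0],
  [0,0,0],
  [0,0,-0.04],
  [0,0,-0.08],
  [0,0,-0.12],
  [0,0,-0.14],
  [0,0,-0.14],
], claw=[10,10,10,10,10,10,10,10], yaw=[0.035,0.07,0.105,0.14,0.17,0.2,0.2,0.2])

```text
time: 5.25
tool_pos: [0.5276, -0.0531, 0.2518]
tcp_rot: [-0.072, -3.135, -0.002]
wrist_force: [-1.3, 0.5, 0.1]
width: 0.194
grip_force: 29.9
```

drive_tool([
  [0,0,-0.03],
  [0,0,-0.06],
  [0,0,-0.09],
  [0,0,-0.11],
  [0,0,-0.12],
  [0,0,-0.12],
  [0,0,-0.12],
], claw=[10,10,10,10,10,10,10], yaw=[0,0,0,0,0,0,0])

```text
time: 5.83
tool_pos: [0.5296, -0.0546, 0.1952]
tcp_rot: [0.072, 3.14, -0.0]
wrist_force: [0.4, 1.1, 0.0]
width: 0.196
grip_force: 29.9
```

drive_tool([
  [0,0,-0.012],
  [0,0,-0.012],
  [0,0,-0.012],
  [0,0,-0.012],
  [0,0,-0.012],
  [0,0,0.04],
  [0,0,0.12],
  [0,0,0.2],
], claw=[10,10,35,35,35,35,35,35], yaw=[0,0,0,0,0,0,0,0])

```text
time: 6.5
tool_pos: [0.5281, -0.0546, 0.2943]
tcp_rot: [-0.071, -3.137, -0.001]
wrist_force: [1.3, 0.1, 1.0]
width: 0.408
grip_force: 0.0
```

drive_tool([
  [0,0,0.08],
  [0,0,0.1],
  [0,0,0.1],
  [0,0,0.1],
  [0,0,0.1],
  [0,0,0.1],
], claw=[0,0,0,0,0,0], yaw=[0,0,0,0,0,0])

```text
time: 7.0
tool_pos: [0.5282, -0.0546, 0.342]
tcp_rot: [-0.071, -3.136, -0.001]
wrist_force: [0.8, -0.9, -0.4]
width: 0.002
grip_force: 0.0
```

```bash
python3 - <<'E'
from h import *
st=bot.read_state(); print(st['time'],st['tool_pos'],st['width'],st['grip_force'],st['q'].round(2),cv2.Rodrigues(st['tcp_rot'])[0].round(3))
c=snap('wrist'); s=snap('scene')
im=np.zeros((600,800,3),np.uint8); im[:480,:]=np.hstack([cv2.resize(c['color'],(400,300)),cv2.resize(s['color'][190:310,240:400],(400,300))])[:300].repeat(1,0) if False else 0
im[:300]=np.hstack([cv2.resize(c['color'],(400,300)),cv2.resize(s['color'][190:310,240:400],(400,300))])
save(im[:300],'w3.png')
E
```

```text
7.0 [ 0.52816151 -0.05463609  0.34204716] 0.0018952917466017259 0.0 [-0.15  0.04  1.98 -0.    1.13 -1.68] [[-0.999  0.045 -0.005]
 [ 0.045  0.999  0.001]
 [ 0.005  0.    -1.   ]]
```

View pics/w3.png

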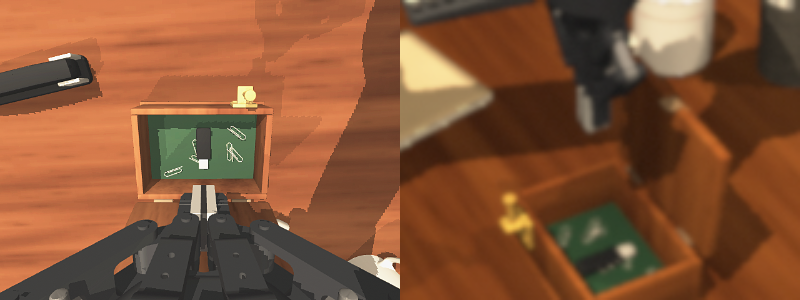

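The stick lies flat on the box floor (around (204,143) in the wrist half of the picture). Next I move the closed fingers behind the lid, well to the right of the hook.

drive_tool([
  [0,-0.03,0.05],
  [0.05,-0.06,0.06],
  [0.12,-0.1,0.06],
  [0.18,-0.12,0.06],
  [0.21,-0.124,0.04],
  [0.216,-0.124,0],
  [0.216,-0.124,-0.05],
  [0.216,-0.124,-0.068],
], claw=[0,0,0,0,0,0,0,0], yaw=[0,0,0,0,0,0,0,0])

```text
time: 7.77
tool_pos: [0.636, -0.1166, 0.3051]
tcp_rot: [-0.071, -3.133, -0.002]
wrist_force: [-1.0, 0.6, -1.3]
width: -0.002
grip_force: 0.0
```

drive_tool([
  [0,0,0],
  [-0.02,0,0.005],
  [-0.04,0,0.01],
  [-0.05,0,0.012],
], claw=[0,0,0,0], yaw=[0,0,0,0])

```text
time: 8.1
tool_pos: [0.6114, -0.1168, 0.3188]
tcp_rot: [0.071, 3.138, -0.001]
wrist_force: [1.5, -0.6, -0.7]
width: 0.003
grip_force: 0.5
```

drive_tool([
  [-0.026,0,0],
  [-0.052,0,0],
  [-0.078,0,-0.005],
  [-0.102,0,-0.014],
  [-0.117,0,-0.024],
  [-0.13,0,-0.033],
  [-0.143,0,-0.044],
  [-0.156,0,-0.056],
], claw=[0,0,0,0,0,0,0,0], yaw=[0,0,0,0,0,0,0,0])

```text
time: 8.77
tool_pos: [0.5339, -0.1168, 0.2891]
tcp_rot: [0.071, 3.139, -0.001]
wrist_force: [-0.7, 0.0, 1.2]
width: 0.004
grip_force: 0.4
```

drive_tool([
  [-0.01,0,-0.013],
  [-0.02,0,-0.026],
  [-0.027,0,-0.04],
  [-0.034,0,-0.056],
  [-0.038,0,-0.072],
  [-0.042,0,-0.09],
  [-0.042,0,-0.096],
  [-0.042,0,-0.096],
], claw=[0,0,0,0,0,0,0,0], yaw=[0,0,0,0,0,0,0,0])

```text
time: 9.43
tool_pos: [0.513, -0.1168, 0.2405]
tcp_rot: [-0.071, -3.139, -0.0]
wrist_force: [-0.7, 0.4, 1.5]
width: 0.0
grip_force: 0.6
```

```bash
python3 - <<'E'
from h import *
st=bot.read_state(); print(st['time'],st['tool_pos'],st['wrist_force'])
c=snap('top'); C=cloud(c).reshape(-1,3);X,Y,Z=C.T
for y0 in(-.13,-.09,-.03,.0):
    for x0 in (.495,.52,.56):
        m=(abs(X-x0)<.006)&(abs(Y-y0)<.008); print(x0,y0,m.sum(),np.median(Z[m]).round(4),end=' | ')
    print()
E
```

```text
9.4333 [ 0.51302277 -0.11677836  0.24045725] [-0.68428195  0.37534314  1.48558594]
0.495 -0.13 108 0.4523 | 0.52 -0.13 104 0.454 | 0.56 -0.13 0 nan | 
0.495 -0.09 97 0.4456 | 0.52 -0.09 106 0.4548 | 0.56 -0.09 109 0.4295 | 
0.495 -0.03 48 0.0664 | 0.52 -0.03 42 0.0673 | 0.56 -0.03 35 0.0669 | 
0.495 0.0 36 0.0671 | 0.52 0.0 42 0.0675 | 0.56 0.0 35 0.0668 |
  return _methods._mean(a, axis=axis, dtype=dtype,
  ret = ret.dtype.type(ret / rcount)
```

drive_tool([
  [0,0,-0.002],
  [0,0,-0.004],
  [0,0,-0.006],
  [0,0,-0.008],
  [0,0,-0.008],
  [0,0,-0.008],
], claw=[0,0,0,0,0,0], yaw=[0,0,0,0,0,0])

```text
time: 9.98
tool_pos: [0.5133, -0.1169, 0.24]
tcp_rot: [-0.071, -3.139, -0.0]
wrist_force: [-11.6, 2.8, 27.2]
width: 0.002
grip_force: 13.7
```

drive_tool([
  [0,0,0.05],
  [0,0,0.12],
  [0,0,0.2],
  [0.03,0.04,0.24],
  [0.06,0.1,0.24],
  [0.08,0.12,0.24],
  [0.08,0.12,0.24],
], claw=[0,0,0,0,0,0,0], yaw=[0,0,0,0,0,0,0])

```text
time: 10.57
tool_pos: [0.5548, -0.0549, 0.3568]
tcp_rot: [0.067, 3.139, 0.001]
wrist_force: [0.3, -0.6, -0.1]
width: 0.001
grip_force: 0.0
```

```bash
python3 - <<'E'
from h import *
st=bot.read_state(); print(st['time'],st['tool_pos'],st['wrist_force'])
c=snap('wrist'); save(c['color'],'w4.png')
C=cloud(c).reshape(-1,3);X,Y,Z=C.T
for n,lo,hi in(('lid',.06,.07),('bar',.07,.078),('knob',.088,.1)):
    m=(Z>lo)&(Z<hi)&(X>.44)&(X<.59)&(Y>-.15)&(Y<.04); print(n,m.sum(),np.median(Z[m]),cv2.minAreaRect((C[m,:2]*1000).astype(np.float32)) if m.sum()>3 else 0)
E
```

```text
10.5667 [ 0.55480886 -0.05487777  0.35680247] [ 0.3400707  -0.63785345 -0.13124181]
lid 33723 0.06767663284631076 ((525.7622680664062, -56.13097381591797), (153.75469970703125, 118.77239990234375), 87.51313781738281)
bar 1202 0.07511394881735042 ((529.2071533203125, -46.17121887207031), (149.36146545410156, 64.40991973876953), 70.34765625)
knob 362 0.0953352159224897 ((537.6397705078125, -48.278663635253906), (12.30972957611084, 12.211135864257812), 87.56876373291016)
```

View pics/w4.png

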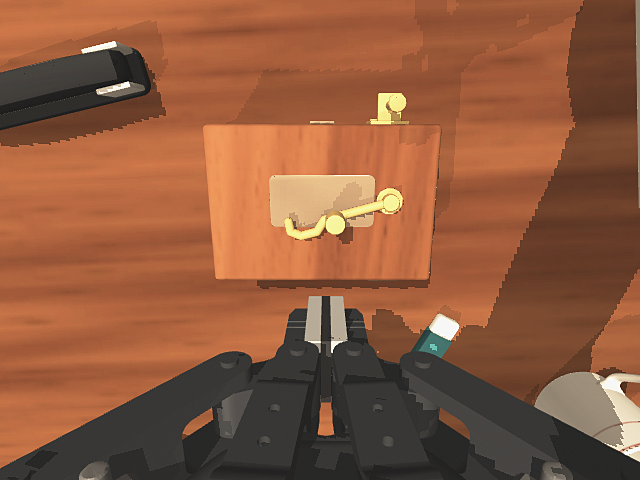

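The lid is shut (top face at z = 0.0677). The knob is at pixel (335,225), world (0.5376, −0.0483), and the pivot at (390,202), so the hook angle is about 1.8 rad. I'll grip the knob and lead it along its arc.

drive_tool([
  [-0.034,0.013,0],
  [-0.034,0.013,0],
  [-0.034,0.013,-0.06],
  [-0.034,0.013,-0.12],
  [-0.034,0.013,-0.17],
  [-0.034,0.013,-0.195],
  [-0.034,0.013,-0.202],
  [-0.034,0.013,-0.202],
], claw=[24,24,24,24,24,24,24,24], yaw=[0,0,0,0,0,0,0,0])

```text
time: 11.28
tool_pos: [0.5356, -0.0507, 0.2542]
tcp_rot: [-0.072, -3.138, -0.0]
wrist_force: [-0.6, -0.2, 0.7]
width: 0.287
grip_force: 0.0
```

drive_tool([
  [0,0,0],
  [0,0,0],
  [0,0,0],
  [0,0,0],
  [0,0,0],
], claw=[5,5,5,5,5], yaw=[0,0,0,0,0], newtons=25)

```text
time: 11.7
tool_pos: [0.5363, -0.0491, 0.2567]
tcp_rot: [0.072, 3.141, 0.004]
wrist_force: [-1.9, 6.6, -3.2]
width: 0.136
grip_force: 24.8
```

```bash
python3 - <<'E'
from h import *
st=bot.read_state(); p=st['tool_pos'];print(st['time'],p,st['wrist_force'])
P0=np.array([.531,-.0128]); c,s=np.cos(-.042),np.sin(-.042); R=np.array([[c,-s],[s,c]])
d=R.T@(p[:2]-P0); print('r',np.linalg.norm(d),'theta',np.arctan2(-d[1],-d[0]))
for th in np.arange(1.8,-.1,-.15): 
    k=P0+R@(-.038*np.array([np.cos(th),np.sin(th)])); print(round(th,2),k.round(4),((k-p[:2])/.5).round(3))
E
```

```text
11.7 [ 0.53625373 -0.04908717  0.25674118] [-1.88686729  6.56250749 -3.16744725]
r 0.03666551933253385 theta 1.7565793590749368
1.8 [ 0.5381 -0.0501] [ 0.004 -0.002]
1.65 [ 0.5324 -0.0508] [-0.008 -0.003]
1.5 [ 0.5267 -0.0506] [-0.019 -0.003]
1.35 [ 0.5211 -0.0495] [-0.03  -0.001]
1.2 [ 0.5158 -0.0476] [-0.041  0.003]
1.05 [ 0.5107 -0.0449] [-0.051  0.008]
0.9 [ 0.5061 -0.0415] [-0.06   0.015]
0.75 [ 0.5021 -0.0375] [-0.068  0.023]
0.6 [ 0.4988 -0.0329] [-0.075  0.032]
0.45 [ 0.4961 -0.0279] [-0.08   0.042]
0.3 [ 0.4943 -0.0225] [-0.084  0.053]
0.15 [ 0.4932 -0.0169] [-0.086  0.064]
0.0 [ 0.493  -0.0112] [-0.086  0.076]
```

drive_tool([
  [-0.008,0.001,0],
  [-0.019,0.001,0],
  [-0.03,0.003,0],
  [-0.041,0.007,0],
  [-0.051,0.012,0],
  [-0.06,0.019,0],
  [-0.068,0.027,0],
  [-0.068,0.027,0],
], claw=[5,5,5,5,5,5,5,5], yaw=[0,0,0,0,0,0,0,0])

```text
time: 12.37
tool_pos: [0.5, -0.0389, 0.2561]
tcp_rot: [-0.068, -3.136, 0.01]
wrist_force: [-7.0, -13.1, 3.9]
width: 0.134
grip_force: 25.4
```

drive_tool([
  [-0.007,0.009,0],
  [-0.012,0.019,0],
  [-0.015,0.03,0],
  [-0.017,0.041,0],
  [-0.017,0.047,0],
  [-0.017,0.047,0],
], claw=[5,5,5,5,5,5], yaw=[0,0,0,0,0,0])

```text
time: 12.87
tool_pos: [0.4895, -0.0136, 0.2554]
tcp_rot: [-0.07, -3.128, 0.002]
wrist_force: [-16.1, -2.6, 12.3]
width: 0.131
grip_force: 26.7
```

drive_tool([
  [-0.004,0.003,0],
  [-0.006,0.006,0],
  [-0.006,0.009,0],
  [-0.006,0.012,0],
  [-0.006,0.012,0],
  [-0.006,0.012,0],
], claw=[5,5,5,5,5,5], yaw=[0,0,0,0,0,0])

```text
time: 13.37
tool_pos: [0.4886, -0.0085, 0.2557]
tcp_rot: [-0.07, -3.135, 0.005]
wrist_force: [-5.7, -6.3, 2.9]
width: 0.134
grip_force: 26.0
```

drive_tool([
  [0,0.003,0],
  [0,0.006,0],
  [0,0.008,0],
  [0,0.008,0],
  [0,0.008,0],
  [0,0.008,0],
], claw=[5,5,5,5,5,5], yaw=[0,0,0,0,0,0])

```text
time: 13.87
tool_pos: [0.4886, -0.0067, 0.2557]
tcp_rot: [-0.068, -3.135, 0.014]
wrist_force: [-7.1, -18.9, 2.5]
width: 0.13
grip_force: 26.2
```

drive_tool([
  [0,0,0],
  [0,-0.004,0],
  [0,-0.006,0],
  [0,-0.006,0.04],
  [0,-0.006,0.12],
  [0.05,-0.04,0.2],
  [0.12,-0.08,0.2],
  [0.13,-0.09,0.2],
], claw=[26,26,26,26,26,26,26,26], yaw=[0,0,0,0,0,0,0,0])

```text
time: 14.53
tool_pos: [0.5603, -0.0498, 0.361]
tcp_rot: [0.07, 3.129, -0.003]
wrist_force: [0.9, -0.7, 0.6]
width: 0.304
grip_force: 0.0
```

```bash
python3 - <<'E'
from h import *
bot.read_camera('scene')
c=snap('wrist'); print(bot.read_state()['tool_pos'])
save(cv2.resize(c['color'][60:300,180:500],None,fx=2.5,fy=2.5,interpolation=2),'w5.png')
C=cloud(c).reshape(-1,3);X,Y,Z=C.T
for n,lo,hi in(('lid',.06,.0695),('knob',.088,.1),('pin',.078,.086)):
    m=(Z>lo)&(Z<hi)&(X>.44)&(X<.58)&(Y>-.15)&(Y<.04)
    if n=='pin': m&=X<.48
    print(n,m.sum(),np.median(Z[m]),cv2.minAreaRect((C[m,:2]*1000).astype(np.float32)))
E
```

```text
[ 0.55746938 -0.04926859  0.35698119]
lid 32700 0.06770282709099407 ((528.4161987304688, -56.54524230957031), (156.7378387451172, 104.18722534179688), 89.50797271728516)
knob 420 0.09533974551491224 ((491.5848083496094, -9.791105270385742), (12.2998628616333, 12.520209312438965), 20.458084106445312)
pin 283 0.0814656338265769 ((468.51580810546875, -8.731106758117676), (10.64260196685791, 10.255131721496582), 1.2199558019638062)
```

View pics/w5.png

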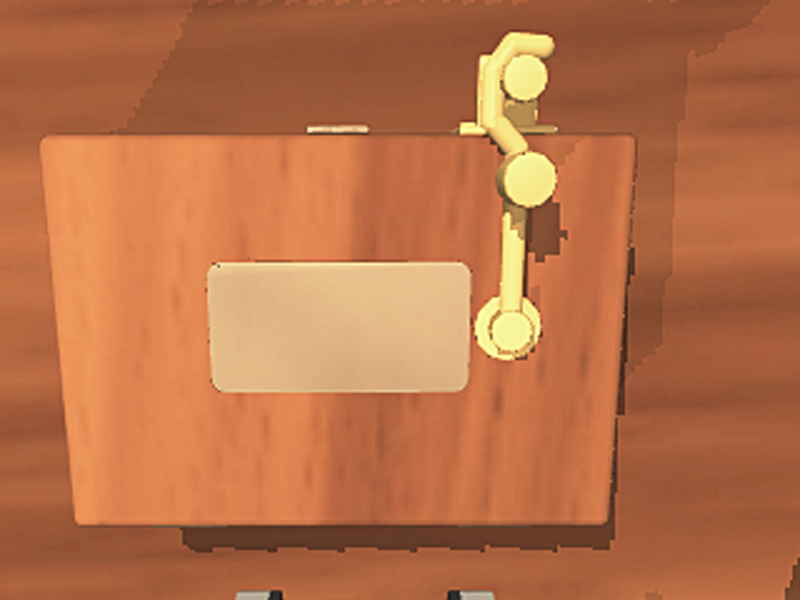

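The hook lies along the box's x axis with its bent end round the pin (around (525,75) in the crop), and the angle is about 0. I'll give it one confirming push with closed fingers.

drive_tool([
  [-0.06,0,0],
  [-0.12,0,0],
  [-0.132,0,-0.04],
  [-0.132,0,-0.1],
  [-0.132,0,-0.16],
  [-0.132,0,-0.195],
  [-0.132,0,-0.203],
  [-0.132,0,-0.203],
], claw=[0,0,0,0,0,0,0,0], yaw=[0,0,0,0,0,0,0,0])

```text
time: 15.3
tool_pos: [0.4876, -0.0475, 0.2518]
tcp_rot: [-0.07, -3.135, -0.002]
wrist_force: [-0.3, -0.5, 1.3]
width: 0.002
grip_force: 0.0
```

drive_tool([
  [0,0.01,0],
  [0,0.02,0],
  [0,0.03,0],
  [0,0.036,0],
  [0,0.036,0],
  [0,0.036,0],
], claw=[0,0,0,0,0,0], yaw=[0,0,0,0,0,0])

```text
time: 15.8
tool_pos: [0.49, -0.0299, 0.2549]
tcp_rot: [0.07, 3.14, -0.0]
wrist_force: [-0.2, 0.3, 0.5]
width: -0.001
grip_force: 0.0
```

drive_tool([
  [0,0.002,0],
  [0,0.004,0],
  [0,0.006,0],
  [0,0.008,0],
  [0,0.008,0],
  [0,0.008,0],
], claw=[0,0,0,0,0,0], yaw=[0,0,0,0,0,0])

```text
time: 16.3
tool_pos: [0.49, -0.0277, 0.2546]
tcp_rot: [0.07, 3.14, -0.006]
wrist_force: [-0.9, -9.0, 1.2]
width: 0.001
grip_force: 4.4
```

drive_tool([
  [0,0.002,0],
  [0,0.004,0],
  [0,0.004,0],
  [0,0.004,0],
], claw=[0,0,0,0], yaw=[0,0,0,0])

```text
time: 16.63
tool_pos: [0.49, -0.0267, 0.2546]
tcp_rot: [0.069, 3.14, -0.01]
wrist_force: [-0.2, -15.1, 0.8]
width: -0.003
grip_force: 7.2
```

drive_tool([
  [0,-0.02,0],
  [0,-0.04,0],
  [0,-0.04,0.06],
  [0,-0.04,0.14],
  [0.05,-0.06,0.2],
  [0.12,-0.08,0.2],
  [0.13,-0.08,0.2],
  [0.13,-0.08,0.2],
], claw=[0,0,0,0,0,0,0,0], yaw=[0,0,0,0,0,0,0,0])

```text
time: 17.3
tool_pos: [0.5564, -0.065, 0.3546]
tcp_rot: [0.073, 3.139, 0.001]
wrist_force: [-0.9, 0.8, -0.0]
width: 0.0
grip_force: 0.0
```

```bash
python3 - <<'E'
from h import *
c=snap('wrist'); print(bot.read_state()['tool_pos'])
C=cloud(c).reshape(-1,3);X,Y,Z=C.T
for n,lo,hi in(('lid',.06,.0695),('knob',.088,.1),('pin',.078,.086)):
    m=(Z>lo)&(Z<hi)&(X>.44)&(X<.58)&(Y>-.15)&(Y<.04)
    if n=='pin': m&=X<.48
    print(n,m.sum(),np.median(Z[m]),cv2.minAreaRect((C[m,:2]*1000).astype(np.float32)))
print(bot.finish_job())
E
```

```text
[ 0.55481563 -0.06453891  0.35336771]
lid 33207 0.06769883103411789 ((525.649658203125, -56.637908935546875), (108.69398498535156, 157.3050537109375), 0.0026244353502988815)
knob 437 0.09534040539205332 ((491.674072265625, -10.126568794250488), (12.301742553710938, 12.211556434631348), 50.15370559692383)
pin 288 0.08149844560944841 ((468.667236328125, -8.820926666259766), (10.673800468444824, 10.438456535339355), 52.89552688598633)
the job is handed in; nothing more can be done
None
```

The memory stick is in the box, the lid measures fully shut, the hook held firm against the pin under a final push, and I handed the job in at about 17 s; the verdict was not shown.

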